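# Tip the valve block over and square it against the stop rail

### The arm

A 6-joint arm with a two-finger parallel gripper is mounted at the origin on the work surface. World frame = base frame: x ahead of the robot, y to its left, z up, the work surface at z = 0. Lengths are in m, angles in rad, forces in N, time in s.
With the tool pointing down it reaches from about 0.35 to 0.975 m from the base axis. Payload 17.4 kg.
Tool frame: the origin (TCP) lies midway between the tips of the shut fingers; the grasp point (between the pads) lies 19 mm behind it; z points along the fingers, y is the direction in which the jaws open and shut (so a half turn about z gives the same grasp; the last joint's range is limited). The gripper opens to 85 mm and grips with 20 to 120 N. Pads are 22 mm wide; open, the fingers measure 114 mm over their backs; the gripper's body (76 mm by 85 mm) begins 54 mm behind the grasp point. The pads swing forward as they close: fully open they stand 13 mm farther back than shut.
Start: joints at [-1.361, 0.116, 1.442, -0, 1.584, -0.038], TCP at [0.166, -0.654, 0.194] pointing down, gripper open.
Joint ranges: [-2.83, 2.83], [-0.83, 2.19], [0.07, 2.5], [-1.14, 4.28], [0.01, 3], [-2.97, 2.97]. Speed limits (rad/s): [1.89, 1.89, 2.22, 3.14, 3.14, 3.14].

### API

Orientations are given as a 3x3 rotation matrix whose columns are the frame's x, y, z axes.
In Python, from cell import robot, viewer, ticket, models, sensors gives the robot as it stands. The module is installed in compiled form; this text tells all that it offers. Calls block until the motion is done:
- robot.movep(position, orientation): joint-space move of the TCP to a pose.
- robot.move_straight(position, attitude=None, velocity=0.15, max_force=None): straight line of the TCP; attitude=None keeps the orientation; velocity is the mean speed in m/s. With max_force (N) it stops when the force on the tool has changed by that much, and returns True; else False.
- robot.movej(angles): joint-space move.
- robot.grip(opening, grip_force=None): finger opening in m; grip_force is the grip in N (None keeps the last); returns when the fingers have stopped.
- robot.wait(seconds).
- robot.inverse_kinematics(position, orientation): joint angles nearest the present ones, or None.
- viewer.snapshot(name): name is "scene" or "side" or "wrist"; returns a dict with "pixels" (400x640x3 uint8, red, green, blue), "range_z" (400x640 float32, m along the optical axis (not along the pixel's ray), 0 where there is no reading), "fx", "fy", "cx", "cy" (pixels), "R" (3x3) and "t" (3): a world point X has camera coordinates R X + t; the wrist camera has in their place "hand_eye" (4x4, takes a point from camera to tool coordinates, whose origin is the TCP and whose axes are the flange's). Camera axes: x right, y down, z forward; pixel columns grow to the right and rows downward; lengths in m; the calibration is good to about 2 mm. A picture is of the moment at which its call begins: read the wrist's pose just before it.
A pose or a line that the arm cannot do raises robot.Unreachable and nothing moves.
- ticket.sign_off(): hands the job in, once; it reports no verdict.
Trained networks look in a picture, given as the dict that the camera call returned (one of the last four; its "shot" number tells which), for a name from the list of things; names that differ only in an ending like _2 or _b are one class to them, and where a whole thing is asked for, a point or a joint stands for the part that bears it (a point fixed in the world has none). Each returns a list of dicts, best first, with "confidence" (0 to 1); they miss things now and then, are a little off and sometimes report something else, mostly with a low value. They report only what shows in the picture. A call takes as long as a camera call. They do not tell look-alikes from the thing itself.
- models.recognise(picture, thing): "point" ([column, row] in pixels, amid what is visible of it).
- models.pinpoint(picture, thing): "point" ([column, row] in pixels: a listed point, or the origin of a listed thing).
Readings, each from a call of its own:
- sensors.get_time_s(): time.
- sensors.get_joints(): joint angles.
- sensors.get_qvel(): joint speeds.
- sensors.get_joint_torque(): joint torques, N m.
- sensors.get_position(): TCP position.
- sensors.get_ee_rot(): TCP orientation.
- sensors.get_contact_force(): force on the tool from outside, world axes, zero at the start.
- sensors.get_torque(): the same for the moment, N m.
- sensors.get_gripper_width(): finger opening in m.
Only numpy, scipy, OpenCV 4.12 (cv2) and the standard library are available. Lean on these libraries where they do the work, as an engineer would, in place of code of your own. Each camera call takes 0.05 s, during which the arm holds its last target. There are 200 camera calls.

### The job

The aluminium valve block stands on end on the rubber-topped inspection plate, its ported face towards the robot. With the fingertips push it over away from the robot so that it lies flat with the ports facing up, then push it along the plate until its far end sits flush against the stop rail. Only push it, never pick it up, and leave the drilled barrel, the piston and the plug that share the plate where they stand.

Things in the scene. Friction and masses are not known exactly. Their poses are not given: they have to be found in the camera images.
- plate: Fixed dark steel plate on the bench, 275 mm (x) by 380 mm (y), black rubber top 8 mm above the bench. Origin at bench height; x points from the robot's side to the rail, y left, z up. Yaw up to 0.25 rad either way. The rubber spans x -147 to +98 mm. A steel stop rail runs along the whole far edge, parallel to y: flat near face at x = +100 mm, top 28 mm above the bench.
- rail (a point): Middle of the stop rail's near face, 100 mm along x from the plate's origin and 18 mm above the bench.
- block: Aluminium box 40 (x) by 64 (y) by 100 mm (z), 0.4 to 0.85 kg, standing loose on a small end, left or right of the barrel, yaw within 0.25 rad of the plate's. Origin: centre of that end, z up. The -x face (to the robot) has two round ports and six holes, flush; +x is plain. Tips about its lower +x edge past 0.38 rad of lean.
- block_center (a point): Centre of the block, 50 mm from each small end. Once tipped, the block lies 40 mm high with its z axis level towards the rail, block's origin in the middle of its near end, and the far end 35 to 65 mm short of the rail if it did not slip.
- block_ports (a point): Centre of the block's ported face: 58 mm above the bench while it stands, 48 mm when it lies with the ports up.
- block_end_l (a point): On the block's other small end (its top while it stands, the end that must meet the rail), 30 mm to +y of that end's centre.
- block_end_r (a point): On the same small end, 30 mm to -y of its centre.
- barrel: Bystander: steel cylinder barrel with a coppery, seven-hole drilled top, 66 mm diameter, 48 mm high, standing on the plate about 120 mm to one side of the block. Origin at the centre of its underside, z up.
- piston: Bystander: small steel piston, 26 mm diameter at its brass foot, 20 mm above, 55 mm high, standing near the plate's right edge, close to the rail. Origin at the centre of its underside, z up.
- plug: Bystander: steel plug, 30 mm diameter flange with a 20 mm stub, 24 mm high, standing near the plate's left edge, close to the rail. Origin at the centre of its underside, z up.
Things that resemble listed ones, but are neither listed nor needed, are in the scene too. What is shaped like the block but brown is not meant.

How it is judged:
By the outcome, as a careful person would: the job done as asked, in the order asked, and still so for the second after the job is handed in, with the robot touching nothing.
It also fails if it takes over 42 s, if anything falls off the work surface, if the arm or the gripper's body presses on something with over 40 N, if the wrist force passes 120 N, or if a joint passes its speed limit or range.

## Working session

There is one attempt and no reset: what is moved stays moved. The work goes in short steps, each a Python script; the robot and the scene stay as the last script left them, time stands still between calls to the robot, and variables do not carry over. Pictures are saved under pics/ and viewed, about 8 in all and at most 12, crops included, and the job is handed in when it is done.

```bash
mkdir -p pics; cat > h.py <<'E'
import numpy as np, cv2
from cell import robot, viewer, ticket, models, sensors
def snap(n):
    if n=="wrist":
        p=np.array(sensors.get_position()); R=np.array(sensors.get_ee_rot())
        s=viewer.snapshot(n); H=np.array(s["hand_eye"])
        Rc=R@H[:3,:3]; tc=R@H[:3,3]+p
        s["Rw"],s["tw"]=Rc,tc
    else:
        s=viewer.snapshot(n); R=np.array(s["R"]); s["Rw"]=R.T; s["tw"]=-R.T@np.array(s["t"])
    return s
def save(s,f): cv2.imwrite("pics/"+f,s["pixels"][:,:,::-1])
def ray(s,uv): return s["Rw"]@np.array([(uv[0]-s["cx"])/s["fx"],(uv[1]-s["cy"])/s["fy"],1.])
def at_depth(s,uv):
    u,v=int(round(uv[0])),int(round(uv[1])); w=s["range_z"][max(v-1,0):v+2,max(u-1,0):u+2]; w=w[w>0]
    return ray(s,uv)*np.median(w)+s["tw"] if len(w) else None
def at_z(s,uv,z):
    d=ray(s,uv); return s["tw"]+d*(z-s["tw"][2])/d[2]
def cloud(s):
    v,u=np.mgrid[:400,:640]; z=s["range_z"]
    c=np.stack([(u-s["cx"])/s["fx"]*z,(v-s["cy"])/s["fy"]*z,z],-1)
    return c@s["Rw"].T+s["tw"]
E
python3 - <<'E'
from h import *
np.set_printoptions(precision=4,suppress=True)
ims=[]
for n in ("scene","side"):
    s=snap(n); save(s,n+"0.png"); print(n,s["tw"])
    for t in ("block","block_ports","block_center","block_end_l","block_end_r","barrel","piston","plug","plate","rail"):
        for d in models.pinpoint(s,t)[:3]:
            print(t,np.round(d["point"],1),round(d["confidence"],2),at_depth(s,d["point"]))
print(sensors.get_time_s())
E
```

```text
scene [1.0202 0.2551 0.5119]
block [353.3 243. ] 0.96 [0.5209 0.0942 0.034 ]
block [422.6 207.9] 0.78 [0.3684 0.1868 0.0327]
block_ports [432.9 198.4] 0.97 [0.3402 0.2007 0.0412]
block_ports [358.  216.3] 0.95 [0.5218 0.1006 0.0979]
block_center [423.8 193.4] 0.82 [0.3705 0.1846 0.069 ]
block_center [353.9 223.7] 0.64 [0.5211 0.0938 0.079 ]
block_end_l [339.8 197.9] 0.92 [0.496  0.0575 0.1072]
block_end_l [370.6 205.4] 0.88 [0.4957 0.114  0.1067]
block_end_l [418.  172.9] 0.81 [0.3511 0.165  0.1002]
block_end_r [339.8 197.9] 0.92 [0.496  0.0575 0.1072]
block_end_r [370.6 205.4] 0.88 [0.4957 0.114  0.1067]
block_end_r [418.  172.9] 0.81 [0.3511 0.165  0.1002]
barrel [283.5 234.1] 0.61 [ 0.5501 -0.0318  0.0364]
plug [382.8 327.4] 0.67 [0.6633 0.1912 0.0218]
plate [303.9 268.9] 0.91 [0.5908 0.0281 0.0083]
rail [275.3 305.6] 0.91 [0.6956 0.0305 0.03  ]
side [ 0.3461 -0.7583  0.8561]
block [219.6 211.8] 0.93 [0.3369 0.1588 0.0197]
block [292.4 224.5] 0.77 [0.4926 0.0492 0.0365]
block_ports [285.8 211.8] 0.73 [0.4814 0.0585 0.0714]
block_ports [216.  193.7] 0.58 [0.3374 0.1577 0.079 ]
block_center [214.5 200.8] 0.61 [0.3305 0.1624 0.0542]
block_center [291.4 207.2] 0.56 [0.4936 0.0506 0.0894]
block_end_l [285.7 184.9] 0.85 [0.4951 0.109  0.1065]
block_end_l [204.2 180.9] 0.76 [0.3167 0.188  0.0987]
block_end_l [290.1 201.7] 0.71 [0.492  0.0526 0.1047]
block_end_r [285.7 184.9] 0.85 [0.4951 0.109  0.1065]
block_end_r [204.2 180.9] 0.76 [0.3167 0.188  0.0987]
block_end_r [290.1 201.7] 0.71 [0.492  0.0526 0.1047]
barrel [315.3 262.2] 0.65 [ 0.5124 -0.0775  0.0393]
piston [388.6 281.3] 0.6 [ 0.6521 -0.1496  0.0119]
plug [342.5 181.8] 0.44 [0.6549 0.18   0.0186]
plate [335.5 237.8] 0.86 [0.5831 0.007  0.0073]
rail [375.1 222.3] 0.97 [0.6876 0.0272 0.0084]
1.1
```

View pics/scene0.png

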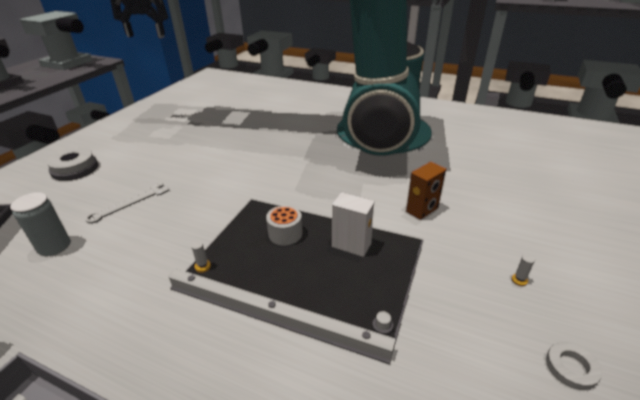

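View pics/side0.png

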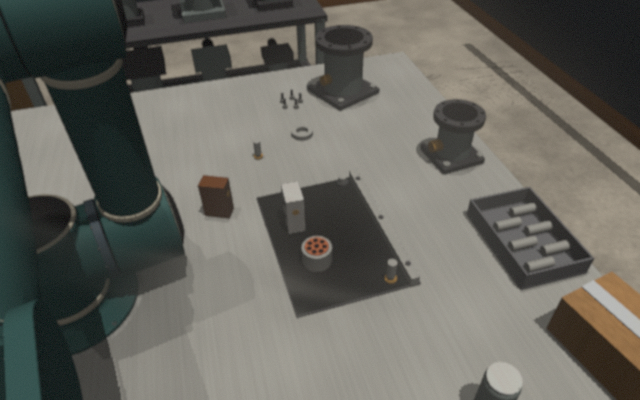

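The aluminium block stands at about (353,225) in the scene view, just left of the barrel at (284,225). The brown look-alike at (425,190) is off the plate. The piston is at (201,258) and the plug at (383,322). Next I'll take a wrist view from above for precise geometry.

```bash
python3 - <<'E'
from h import *
np.set_printoptions(precision=4,suppress=True)
R=np.diag([1.,-1,-1])
for p in ([0.50,0.05,0.42],[0.48,0.05,0.36],[0.5,0.05,0.33]):
    q=robot.inverse_kinematics(p,R)
    print(p,q)
    if q is not None: robot.movep(p,R); break
w=snap("wrist"); save(w,"w1.png")
for t in ("block","block_ports","block_end_l","block_end_r","barrel","piston","plug","plate","rail"):
    for d in models.pinpoint(w,t)[:2]: print(t,np.round(d["point"],1),round(d["confidence"],2),at_depth(w,d["point"]))
s=snap("scene"); v=snap("side")
for n,c in (("wrist",w),("scene",s),("side",v)):
    P=cloud(c).reshape(-1,3); P=P[(c["range_z"]>0).ravel()]
    sel=P[(abs(P[:,0]-.50)<.07)&(abs(P[:,1]-.085)<.06)&(P[:,2]>.1)&(P[:,2]<.116)]
    if len(sel)>20: print(n,"block top",len(sel),sel[:,2].mean(),cv2.minAreaRect(sel[:,:2].astype(np.float32)*1000))
    sel=P[(abs(P[:,0]-.70)<.08)&(abs(P[:,1]-.03)<.22)&(P[:,2]>.025)&(P[:,2]<.031)]
    if len(sel)>20:
        print(n,"rail top",len(sel),cv2.minAreaRect(sel[:,:2].astype(np.float32)*1000),cv2.fitLine(sel[:,:2].astype(np.float32),cv2.DIST_HUBER,0,.001,.001).ravel())
    np.save(n+".npy",P)
print(sensors.get_time_s())
E
```

```text
[0.5, 0.05, 0.42] [ 0.0489 -0.225   1.4043 -0.      1.9624  1.6197]
block [253.9 230. ] 0.75 [0.3604 0.1648 0.0758]
block [298.  150.4] 0.57 [0.5121 0.0776 0.1078]
block_ports [243.1 232.7] 0.86 [0.3647 0.1792 0.0997]
block_end_l [236.1 261.7] 0.88 [0.3072 0.196  0.0995]
block_end_l [248.6 235. ] 0.85 [0.3599 0.1698 0.099 ]
block_end_r [236.1 261.7] 0.88 [0.3072 0.196  0.0995]
block_end_r [248.6 235. ] 0.85 [0.3599 0.1698 0.099 ]
barrel [368. 138.] 0.58 [ 0.5282 -0.0451  0.0556]
piston [418.   66.1] 0.71 [ 0.6513 -0.1329  0.0275]
piston [330.   46.7] 0.31 [0.6859 0.0228 0.0122]
plug [239.4  67.5] 0.78 [0.649  0.183  0.0307]
plug [368.1 139.3] 0.25 [ 0.526  -0.0452  0.0562]
plate [331.4 109.9] 0.7 [0.5775 0.0187 0.0082]
rail [329.7  46.5] 0.68 [0.6843 0.0237 0.0217]
wrist block top 956 0.10760544592120708 ((500.4185485839844, 82.42527770996094), (64.11125183105469, 40.30027389526367), 87.76551055908203)
wrist rail top 2809 ((673.2357177734375, 21.825897216796875), (64.24530029296875, 379.93841552734375), 1.8502146005630493) [ 0.0375 -0.9993  0.6939  0.0238]
scene block top 643 0.10720484414410245 ((501.26043701171875, 83.84803009033203), (64.02952575683594, 42.836769104003906), 87.66033935546875)
scene rail top 2821 ((677.2323608398438, 23.106521606445312), (62.127384185791016, 380.3153076171875), 1.3826429843902588) [ 0.0329 -0.9995  0.6961  0.0335]
side block top 370 0.10581324727101496 ((502.333984375, 80.87654113769531), (68.11537170410156, 40.096561431884766), 87.2997817993164)
side rail top 823 ((675.5150146484375, 19.891738891601562), (64.25469207763672, 381.5101013183594), 1.8251169919967651) [ 0.036  -0.9994  0.6956  0.002 ]
4.5583
```

View pics/w1.png

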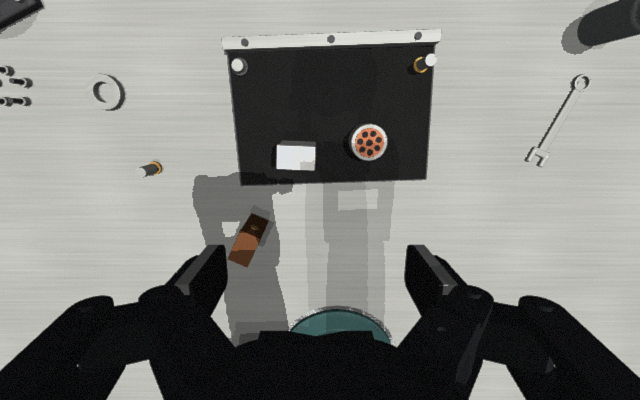

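The wrist view shows the block top centred at (296,157), the barrel at (369,142), the plug at (239,67), the piston at (422,64) and the rail along row 40. The block top measures 64×40 mm at z=0.1075, which matches the given size. The lane from block to rail is clear. Yaws are about +0.036 for the plate and −0.039 for the block. Now I'll tip it.

```bash
cat >> h.py <<'E'
def Rz(a): return np.array([[np.cos(a),-np.sin(a),0],[np.sin(a),np.cos(a),0],[0,0,1]])
def tool(a): return Rz(a)@np.diag([1.,-1,-1])
E
python3 - <<'E'
from h import *
np.set_printoptions(precision=4,suppress=True)
a=-0.039; d=Rz(a)[:,0]; c=np.array([.5005,.0825,0])
P=lambda s,z: c+d*s+[0,0,z]
robot.grip(0.030,20)
robot.movep(P(-.075,.16),tool(a))
robot.move_straight(P(-.060,.090),velocity=.12)
hit=robot.move_straight(P(.022,.090),velocity=.06,max_force=25)
print(hit,sensors.get_position()-c,sensors.get_contact_force())
robot.wait(.4)
robot.move_straight(P(-.03,.20),velocity=.2)
robot.movep([.48,.07,.40],tool(.036))
w=snap("wrist"); save(w,"w2.png")
Q=cloud(w).reshape(-1,3)
s=Q[(abs(Q[:,0]-.57)<.1)&(abs(Q[:,1]-.08)<.07)&(Q[:,2]>.040)&(Q[:,2]<.056)]
print(len(s),s[:,2].mean(),cv2.minAreaRect(s[:,:2].astype(np.float32)*1000))
for t in ("block_ports","block_end_l","barrel","piston","plug","rail"):
    for e in models.pinpoint(w,t)[:2]: print(t,np.round(e["point"],1),round(e["confidence"],2),at_depth(w,e["point"]))
print(sensors.get_time_s())
E
```

```text
False [ 0.0218 -0.0008  0.0901] [-0.4821 -0.4185  0.786 ]
17 0.04902796649875124 ((520.2674560546875, 83.51985168457031), (51.73855972290039, 0.10921274870634079), 87.42634582519531)
block_ports [247.3 225.5] 0.81 [0.3619 0.1818 0.0999]
block_end_l [239.8 255.2] 0.94 [0.3052 0.1967 0.0987]
block_end_l [328.9 150.9] 0.89 [0.4828 0.0442 0.0084]
barrel [381.6 133.4] 0.85 [ 0.521  -0.0423  0.0559]
piston [439.8  54.6] 0.6 [ 0.652  -0.1329  0.0316]
plug [249.3  49.5] 0.72 [0.6488 0.1859 0.0312]
rail [347.9  32.1] 0.63 [0.685  0.0215 0.013 ]
10.7833
```

View pics/w2.png

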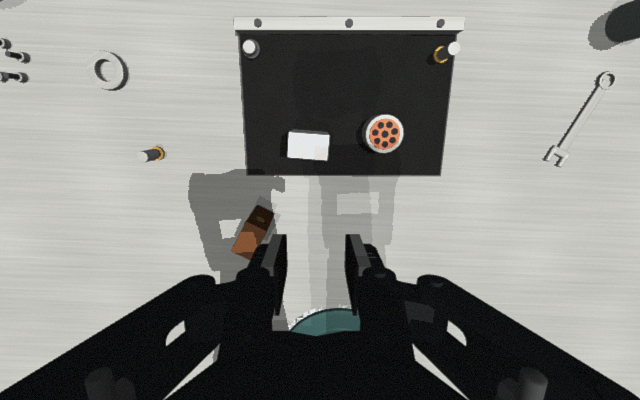

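The block at (308,146) is still standing. I need to check whether it slid or rocked back.

```bash
python3 - <<'E'
from h import *
w=snap("wrist")
Q=cloud(w).reshape(-1,3)
s=Q[(abs(Q[:,0]-.53)<.1)&(abs(Q[:,1]-.08)<.07)&(Q[:,2]>.10)&(Q[:,2]<.116)]
print(len(s),s[:,2].mean(),cv2.minAreaRect(s[:,:2].astype(np.float32)*1000))
v=snap("side");
Q=cloud(v).reshape(-1,3)
s=Q[(abs(Q[:,0]-.53)<.1)&(abs(Q[:,1]-.08)<.07)&(Q[:,2]>.10)&(Q[:,2]<.116)]
print(len(s),s[:,2].mean(),cv2.minAreaRect(s[:,:2].astype(np.float32)*1000))
print(sensors.get_gripper_width(),sensors.get_time_s())
E
```

```text
1057 0.10761383124956307 ((500.187744140625, 82.47959899902344), (64.02586364746094, 40.235286712646484), 87.48006439208984)
364 0.10578194162809615 ((502.6050109863281, 81.86099243164062), (67.36924743652344, 40.46433639526367), 88.0610122680664)
0.02987260378916406 10.8833
```

It rocked back to exactly the same place, so the lean stopped short of the tipping point. I'll push farther and a little lower, reading forces on the way.

```bash
python3 - <<'E'
from h import *
np.set_printoptions(precision=4,suppress=True)
a=-0.042; d=Rz(a)[:,0]; c=np.array([.5003,.0825,0])
P=lambda s,z: c+d*s+[0,0,z]
robot.movep(P(-.065,.16),tool(a))
robot.move_straight(P(-.055,.086),velocity=.12)
for s in (-.02,0.01,.03,.055):
    hit=robot.move_straight(P(s,.086),velocity=.08,max_force=25)
    print(s,hit,sensors.get_contact_force())
    if hit: break
robot.wait(.4)
robot.move_straight(P(-.02,.20),velocity=.25)
w=snap("wrist"); save(w,"w3.png")
Q=cloud(w).reshape(-1,3)
for lo,hi in ((.04,.056),(.1,.116)):
    s=Q[(abs(Q[:,0]-.57)<.1)&(abs(Q[:,1]-.08)<.065)&(Q[:,2]>lo)&(Q[:,2]<hi)]
    if len(s)>20: print(len(s),s[:,2].mean(),cv2.minAreaRect(s[:,:2].astype(np.float32)*1000))
print(sensors.get_time_s())
E
```

```text
-0.02 False [ 0.6512 -0.0387 -0.2309]
0.01 False [ 0.0727 -0.1734 -0.3955]
0.03 False [-0.5875  0.2162 -1.131 ]
0.055 False [-0.084   0.0993 -0.2234]
57 0.0478931742406561 ((520.2955322265625, 81.46393585205078), (61.2219352722168, 0.26366353034973145), 87.60202026367188)
3045 0.1075772733588707 ((500.4683532714844, 82.37837982177734), (64.15719604492188, 40.076385498046875), 87.3385009765625)
15.75
```

View pics/w3.png

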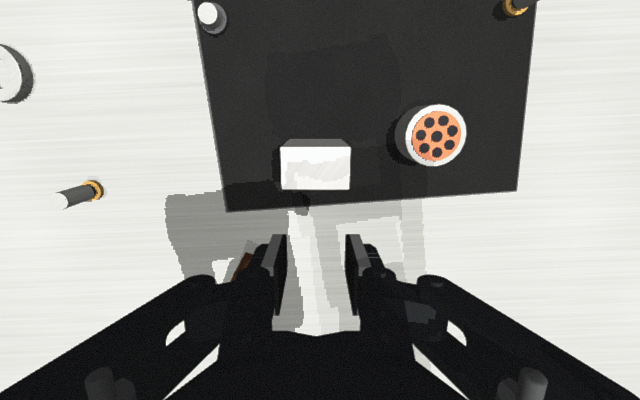

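The block has not moved (65×40 mm top still at 0.5005, 0.0824), and the forces look like noise. I'll measure where the fingertips really are in the tool frame.

```bash
python3 - <<'E'
from h import *
np.set_printoptions(precision=4,suppress=True)
w=snap("wrist"); p=np.array(sensors.get_position()); R=np.array(sensors.get_ee_rot())
C=(cloud(w)-p)@R
print("cam in tool",(w["tw"]-p)@R)
for (r0,r1,c0,c1) in ((232,300,265,290),(232,300,343,375)):
    X=C[r0:r1,c0:c1].reshape(-1,3); X=X[(X[:,2]<.05)]
    print(len(X),X.min(0),X.max(0)); 
for u,v in ((283,240),(278,250),(282,280),(350,240),(357,250),(352,290)): print(u,v,C[v,u],w["range_z"][v,u])
print(p,R)
E
```

```text
cam in tool [ 0.0662  0.0007 -0.18  ]
1332 [-0.0122 -0.024  -0.18  ] [ 0.0662  0.0007 -0.038 ]
1772 [-0.0123  0.0007 -0.18  ] [ 0.0662  0.0285 -0.0384]
283 240 [ 0.0098 -0.0147 -0.0492] 0.14102726
278 250 [ 0.0103 -0.0156 -0.0612] 0.1293019
282 280 [-0.0046 -0.0144 -0.0607] 0.13378868
350 240 [ 0.0098  0.0169 -0.0493] 0.14091432
357 250 [ 0.0099  0.0188 -0.0603] 0.13026574
352 290 [-0.0023  0.0156 -0.0723] 0.121970624
[0.4803 0.0832 0.198 ] [[ 0.9991 -0.0421 -0.0027]
 [-0.0421 -0.9991 -0.0003]
 [-0.0027  0.0005 -1.    ]]
```

```bash
python3 - <<'E'
from h import *
np.set_printoptions(precision=4,suppress=True)
def tips():
    w=snap("wrist"); p=np.array(sensors.get_position()); R=np.array(sensors.get_ee_rot())
    C=((cloud(w)-p)@R).reshape(-1,3); C=C[(w["range_z"]>0).ravel()&(C[:,2]<.06)&(C[:,2]>-.15)]
    i=np.argsort(-C[:,2])[:6]; print(sensors.get_gripper_width(),len(C)); print(C[i]); return w
tips()
robot.grip(0.0); w=tips(); save(w,"w4.png")
print(sensors.get_time_s())
E
```

```text
0.03023639715419292 53252
[[ 0.0045 -0.0145 -0.0381]
 [ 0.0063  0.0157 -0.0383]
 [ 0.0058 -0.0144 -0.0383]
 [ 0.0036 -0.0145 -0.0384]
 [ 0.0058  0.0157 -0.0385]
 [ 0.0075  0.0156 -0.0385]]
8.178977228507783e-05 52074
[[ 0.0094 -0.0056 -0.0404]
 [ 0.0095  0.0014 -0.0406]
 [ 0.0096  0.0039 -0.0409]
 [ 0.0097  0.0059 -0.0411]
 [ 0.0097  0.0019 -0.0413]
 [ 0.0097 -0.0021 -0.0413]]
16.3
```

View pics/w4.png

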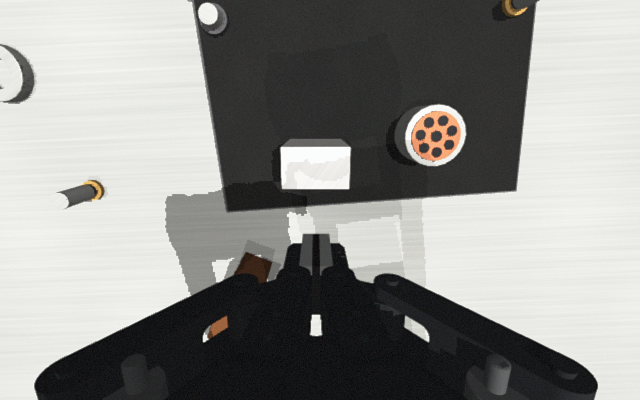

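Even when shut, the tips sit about 38 mm behind the reported TCP. That explains it: at TCP z=0.09 the tips passed above the 0.108 m block top. I'll correct by 38 mm and confirm the lean before completing the push.

```bash
cat >> h.py <<'E'
OFF=.038  # real tips lie this far behind the reported TCP
def boxes(w,x0=.57):
    Q=cloud(w).reshape(-1,3)
    for lo,hi in ((.042,.054),(.1,.116)):
        s=Q[(abs(Q[:,0]-x0)<.11)&(abs(Q[:,1]-.08)<.065)&(Q[:,2]>lo)&(Q[:,2]<hi)]
        if len(s)>20: print("z",lo,len(s),s[:,2].mean(),cv2.minAreaRect(s[:,:2].astype(np.float32)*1000))
E
python3 - <<'E'
from h import *
np.set_printoptions(precision=4,suppress=True)
a=-0.042; d=Rz(a)[:,0]; c=np.array([.5003,.0825,0])
P=lambda s,z: c+d*s+[0,0,z-OFF]
robot.grip(0.030)
robot.move_straight(P(-.065,.16),velocity=.2)
robot.move_straight(P(-.055,.092),velocity=.12)
for s in (-.033,-.015):
    hit=robot.move_straight(P(s,.092),velocity=.07,max_force=20)
    print(s,hit,sensors.get_contact_force())
v=snap("side"); Q=cloud(v).reshape(-1,3); f=sensors.get_position()[0]+.018
s=Q[(Q[:,0]>f)&(Q[:,0]<f+.08)&(abs(Q[:,1]-.08)<.03)&(Q[:,2]>.06)&(Q[:,2]<.14)]
print("lean check: max z,x",s.max(0) if len(s) else None); top=np.percentile(s[:,2],97)
save(v,"s5.png")
if top>.1085:
    for s in (.0,.03):
        hit=robot.move_straight(P(s,.092),velocity=.07,max_force=20)
        print(s,hit,sensors.get_contact_force())
    robot.wait(.4)
robot.move_straight(P(-.02,.20),velocity=.25)
w=snap("wrist"); save(w,"w5.png"); boxes(w)
print(top,sensors.get_time_s())
E
```

```text
-0.033 False [ 0.1349  0.0429 -0.0116]
-0.015 False [-1.1455  0.2177  1.1445]
lean check: max z,x [0.5404 0.1099 0.1124]
0.0 False [ 0.1633 -0.0044  0.4089]
0.03 False [ 0.3099  0.0175 -0.1588]
z 0.042 7823 0.047847711639235825 ((573.7620239257812, 79.1171646118164), (64.02183532714844, 99.64152526855469), 87.4074478149414)
0.11089134081414223 20.9667
```

View pics/w5.png

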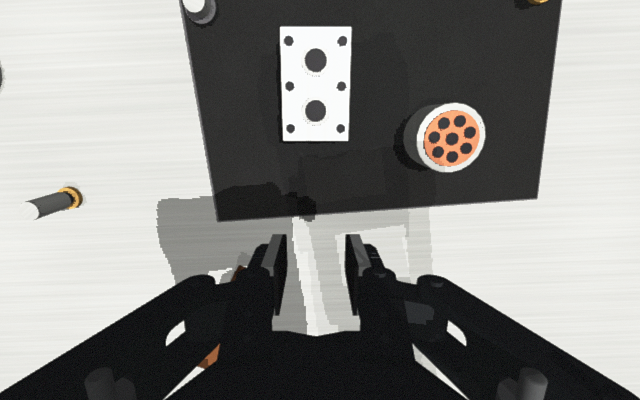

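The block now lies flat with its ports up (top z=0.0478, 64×99.6 mm), at about (316,85) in the view. The bystanders haven't moved. Its far end is about 58 mm short of the rail and its yaw is −0.045. I'll push it along the plate's x with both fingertips.

```bash
python3 - <<'E'
from h import *
np.set_printoptions(precision=4,suppress=True)
a=0.036; d=Rz(a)[:,0]; n=np.array([.5238,.0813,0])
P=lambda s,z: n+d*s+[0,0,z-OFF]
robot.movep(P(-.045,.12),tool(a))
robot.move_straight(P(-.040,.028),velocity=.12,max_force=15)
print(sensors.get_position(),sensors.get_contact_force())
hit=robot.move_straight(P(.035,.028),velocity=.05,max_force=22); print(hit,sensors.get_position(),sensors.get_contact_force())
if not hit:
    hit=robot.move_straight(P(.065,.028),velocity=.03,max_force=22); print(hit,sensors.get_position(),sensors.get_contact_force())
robot.move_straight(np.array(sensors.get_position())-d*.03,velocity=.1)
robot.move_straight(P(-.02,.24),velocity=.25)
w=snap("wrist"); save(w,"w6.png"); boxes(w,.62)
Q=cloud(w).reshape(-1,3); s=Q[(Q[:,0]>.66)&(Q[:,0]<.73)&(abs(Q[:,1]-.02)<.2)&(Q[:,2]>.024)&(Q[:,2]<.031)]
print("rail",len(s),cv2.fitLine(s[:,:2].astype(np.float32),cv2.DIST_HUBER,0,.001,.001).ravel())
print(sensors.get_time_s())
E
```

```text
[ 0.4844  0.0799 -0.0091] [-0.1118  0.4034  0.4841]
False [ 0.559   0.0825 -0.0102] [-2.4382 -0.355   1.8261]
True [ 0.5731  0.0831 -0.0109] [-0.2834  0.0355  0.9093]
z 0.042 6432 0.04780916829837736 ((630.70166015625, 85.24765014648438), (95.1314468383789, 64.14390563964844), 1.8912479877471924)
rail 896 [ 0.0339 -0.9994  0.688  -0.0479]
26.0833
```

View pics/w6.png

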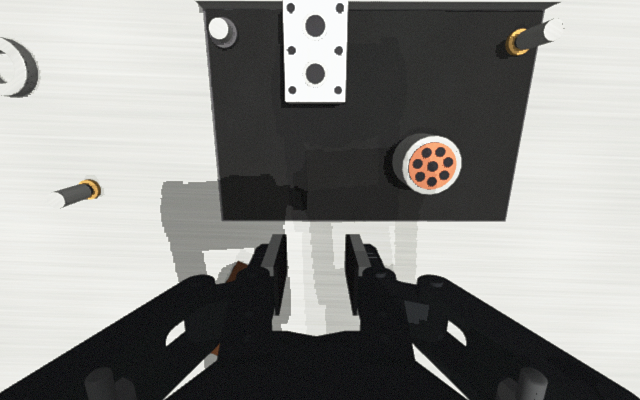

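The block appears to be at the rail with matching yaw (0.033 against about 0.036), but the rail is at the image edge. One more check from farther forward, measuring the gap directly.

```bash
python3 - <<'E'
from h import *
np.set_printoptions(precision=4,suppress=True)
robot.movep([.60,.07,.25],tool(.036))
w=snap("wrist"); save(w,"w7.png"); boxes(w,.63)
Q=cloud(w).reshape(-1,3)
a=.036; ex,ey=Rz(a)[:2,0],Rz(a)[:2,1]; o=np.array([.683,.085])
X=(Q[:,:2]-o)@ex; Y=(Q[:,:2]-o)@ey; Z=Q[:,2]
for y in (-.025,-.01,.01,.025):
    m=(abs(Y-y)<.004)
    b=X[m&(Z>.044)&(Z<.052)&(abs(X)<.12)]; r=X[m&(Z>.024)&(Z<.031)&(X>-.02)&(X<.05)]
    print(y,"block near/far",b.min(),b.max(),"rail",r.min() if len(r) else None,r.max() if len(r) else None)
for y0,y1 in ((-.12,-.05),(.045,.075)):   # rail near edge beside the block
    r=X[(Y>y0)&(Y<y1)&(Z>.025)&(Z<.031)&(X>-.02)&(X<.05)]; print("rail near edge",y0,np.percentile(r,[1,3,10]))
for t in ("barrel","piston","plug","rail"):
    for e in models.pinpoint(w,t)[:1]: print(t,np.round(e["point"],1),round(e["confidence"],2),at_depth(w,e["point"]))
im=cv2.resize(w["pixels"],None,fx=1.25,fy=1.25)[:,:,::-1]; cv2.imwrite("pics/w7.png",im)
print(sensors.get_time_s())
E
```

```text
z 0.042 4084 0.047845150704647725 ((633.2860717773438, 85.46202087402344), (99.81902313232422, 64.01913452148438), 1.923630952835083)
-0.025 block near/far -0.09944147136865013 0.00018015494749468343 rail 0.0021449911464660886 0.019012674593788737
-0.01 block near/far -0.09942085286888441 0.00020644049338950832 rail 0.002136506676010588 0.019051871451519695
0.01 block near/far -0.09955825432499828 0.0002498404147012779 rail 0.0021434714362146647 0.020339555624306522
0.025 block near/far -0.09918840075315329 0.00020779219279824175 rail 0.002171489983113318 0.020328990494768957
rail near edge -0.12 [0.0009 0.0009 0.0021]
rail near edge 0.045 [0.001  0.0011 0.0023]
barrel [392.9 216.7] 0.68 [ 0.5417 -0.0348  0.0555]
piston [468.5 128.7] 0.89 [ 0.6566 -0.1353  0.0147]
plug [229.9 120.6] 0.72 [0.6565 0.1813 0.032 ]
rail [356.  100.1] 0.63 [0.6873 0.0207 0.0278]
26.8417
```

View pics/w7.png

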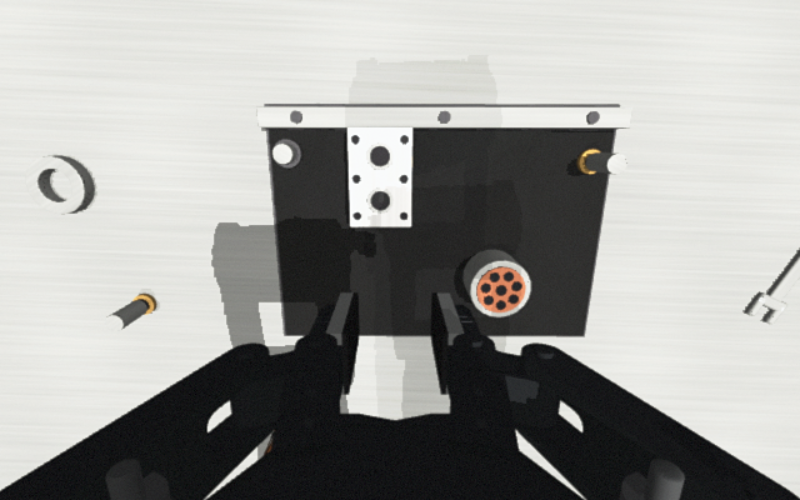

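The block's far end at (380,128) meets the rail evenly across its width. The apparent gap is at most 1 mm, which is the pixel size. There is time for one slow confirming press, then I'll sign off.

```bash
python3 - <<'E'
from h import *
np.set_printoptions(precision=4,suppress=True)
a=0.036; d=Rz(a)[:,0]; n=np.array([.5835,.0835,0])
P=lambda s,z: n+d*s+[0,0,z-OFF]
robot.movep(P(-.045,.10),tool(a))
robot.move_straight(P(-.035,.028),velocity=.15,max_force=15)
robot.move_straight(P(-.016,.028),velocity=.06,max_force=20)
hit=robot.move_straight(P(.004,.028),velocity=.015,max_force=25)
p=np.array(sensors.get_position()); print(hit,(p-n)@d,sensors.get_contact_force())
robot.move_straight(p-d*.03,velocity=.06)
robot.move_straight(P(-.04,.22),velocity=.25)
robot.movep([.60,.07,.25],tool(.036))
w=snap("wrist"); boxes(w,.63)
for t in ("barrel","piston","plug"):
    for e in models.pinpoint(w,t)[:1]: print(t,at_depth(w,e["point"]))
print(sensors.get_time_s())
ticket.sign_off()
E
```

```text
True -0.01038852867478574 [-0.1551  0.8548  0.2744]
z 0.042 4093 0.047823477844912414 ((633.3465576171875, 85.49269104003906), (99.58196258544922, 63.95538330078125), 1.8802964687347412)
barrel [ 0.5356 -0.0358  0.0565]
piston [ 0.6525 -0.1324  0.0308]
plug [0.6537 0.1823 0.0315]
31.625
the job is handed in; nothing more can be done
```

The valve block was tipped over away from the robot and lies flat with its ports up. I then pushed it along the plate until its far end met the stop rail, and signed off at about 31.6 s. It was only pushed, never gripped.

**Failed attempts:** My first two tipping pushes missed. The wrist depth image showed the real fingertips about 38 mm behind the reported TCP, so they passed over the block without moving it. After I corrected for that, the tipping worked the first time.

**Last checks:**
- **Lying flat:** the block's top is at z = 0.048 m, as it should be with the ports up.
- **Alignment:** its yaw is 0.033 rad against about 0.036 rad for the rail.
- **Flush with the rail:** both the push and a second slow press stopped on their force limits (22 and 25 N). After the second press the block had moved by less than 0.1 mm. The wrist picture taken before that press showed an even gap of about 1 mm or less. That is the pixel size, so I can't rule out a smaller gap.
- **Bystanders:** the last picture I viewed, before the confirming press, showed the barrel, piston and plug standing in place. Network readings after that press differ from the first ones by 5 to 10 mm, which is within the networks' scatter.

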